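# Sort salvaged heat sinks into their trays

### The arm

A 6-joint arm with a two-finger parallel gripper is mounted at the origin on the work surface. World frame = base frame: x ahead of the robot, y to its left, z up, the work surface at z = 0. Lengths are in mm, angles in degrees, forces in N, time in s.
With the tool pointing down it reaches from about 300 to 850 mm from the base axis. Payload 4.2 kg.
Tool frame: the origin (TCP) lies at the centre of the arm's flange, where the gripper is bolted on; the fingertips stand 191 mm ahead of it and the grasp point (between the pads) lies 172 mm ahead of it; y points along the fingers, x is the direction in which the jaws open and shut, and the axes are right-handed (so a half turn about y gives the same grasp; the last joint's range is limited). The gripper opens to 91 mm and grips with 3 to 60 N. Pads are 32 mm wide; open, the fingers measure 118 mm over their backs; the gripper's body (76 mm by 178 mm) begins 60 mm behind the grasp point.
Start: joints at [61.994, 18.312, 89.639, -0, 72.044, -1.146], TCP at [259.791, 512.964, 404.776] pointing down, gripper open.
Joint ranges: [-177.97, 177.97], [-48.28, 115.42], [12.27, 149.76], [-77.06, 257.06], [2.81, 150.46], [-146.56, 146.56]. Speed limits (degrees/s): [147.25, 147.25, 180, 180, 180, 180].

### API

Orientations are given as [roll, pitch, yaw] about the fixed x, y, z axes, in that order (R = Rz(yaw) Ry(pitch) Rx(roll)).
In Python, from workcell import env gives the robot as it stands.
- The arm moves only by the tool carry_out, never from a script. Its argument "increments" is a list of rows, each a list of 3 entries, a list of its own where there are three numbers: the turn, a rotation vector about the tool's x, y, z in rad, then the shift along the tool's x, y, z in mm, then the closure, from 0 (fully open) to 1 (shut). In form: [[[wx, wy, wz], [dx, dy, dz], claw], ...]. A call has 1 to 10 rows; each row is the pose to reach, as a shift and turn from the pose commanded when the call began, along the tool's axes at that moment; what a row does not reach only later rows make up. A row lasts 1/12 s, in which the tool goes at most 41.7 mm and 7.16 degrees, less where a joint would pass 70% of its speed; a pose out of reach is approached as far as the arm can. A call with a gripper value outside its range is refused whole. The fingers move at their own pace and stop on an object; "force" is the grip in N (left out, the last holds). Time passes only in rows, so rows that repeat a pose let the fingers close. It gives the time, the measured TCP pose, the force and the opening at its end, in the units of the state.
- env.state(): the state, without advancing time (a new reading comes with each control period).
- env.grab_frame(name): name is "scene" or "top" or "wrist"; returns a dict with "frame" (480x640x3 uint8, blue, green, red), "z_map" (480x640 float32, mm along the optical axis (not along the pixel's ray), 0 where there is no reading), "camera_matrix" (3x3 intrinsics, pixels), "k1" (the pictures are not rectified: a ray, as slopes to the right and down, at radius r is drawn at 1 + k1 r^2 times it, then the intrinsics apply), "rvec" (rotation vector, rad) and "tvec" (3), from world to camera coordinates, as OpenCV has them; the wrist camera has in their place "hand_eye" (4x4, takes a point from camera to tool coordinates, whose origin is the TCP and whose axes are the tool frame's). Camera axes: x right, y down, z forward; pixel columns grow to the right and rows downward; lengths in mm; the calibration is good to about 2 mm. A picture is of the moment at which its call begins: read the wrist's pose just before it.
- env.job_done(): hands the job in, once; it reports no verdict.
The state is a dict: "time_s": time; "qpos": joint angles; "qvel": joint speeds; "effort": joint torques, N m; "ee_pos": TCP position; "ee_rot": TCP orientation; "force": force on the tool from outside, world axes, zero at the start; "torque": the same for the moment, N m; "gripper_width": finger opening in mm.
Only numpy, scipy, OpenCV 4.12 (cv2) and the standard library are available. Lean on these libraries where they do the work, as an engineer would, in place of code of your own. Each camera call takes 0.05 s, during which the arm holds its last target. There are 200 camera calls.

### The job

Pick out the four finned aluminium heat sinks and put each one upright, flat on the floor of the blue tray that matches its outline and size: long in long, square in square, small in small, round in round; the round one must first be lifted over the rail of its shelf. Set each down gently rather than dropping it, let go of it, and leave the transformer where it stands.

Things in the scene. Friction and masses are not known exactly. Their poses are not given: they have to be found in the camera images.
- sink_long: Long straight-finned aluminium heat sink, 90 mm (x) by 40 mm (y) by 42 mm high, up to 0.26 kg; may be gripped across its 40 mm width as if solid. Origin: centre of its underside, z up, x along its length. Starts upright on the bench in the far row (0.65 to 0.71 m from the robot; five shuffled places about 200 mm apart).
- sink_square: Square straight-finned aluminium heat sink, 50 by 50 by 42 mm high, up to 0.19 kg; may be gripped across x or y as if solid. Origin: centre of its underside, z up, x along the fins. Starts upright on the bench in the far row (0.65 to 0.71 m from the robot; five shuffled places about 200 mm apart).
- sink_small: Small straight-finned aluminium heat sink, 28 by 28 by 36 mm high, up to 0.07 kg; may be gripped across x or y as if solid. Origin: centre of its underside, z up, x along the fins. Starts upright on the bench in the far row (0.65 to 0.71 m from the robot; five shuffled places about 200 mm apart).
- sink_round: Round aluminium heat sink with radial fins, 46 mm diameter, 42 mm high, up to 0.15 kg; may be gripped across any diameter as if solid. Origin: centre of its underside, z up. It starts upright near the middle of the shelf's board, whose top is 100 mm above the bench, behind the rail; free from above.
- shelf: Low plywood shelf box fixed in any place of the far row, 110 mm deep (x), 180 wide (y). Origin: centre of underside, z up; front (-x) faces the robot. Board top at z = 100 mm; front retaining rail, a 6 mm steel bar along y at x = -51, its top at z = 130; side panels rise to z = 112, back lip to 118. Open above: grip with the fingers closing along the shelf's y.
- tray_long: Long rectangular tray, inside 114 mm (x) by 64 mm (y), walls 4 mm; for the long heat sink, x along its length. Blue plastic, fixed to the bench in the near row (about 0.46 m from the robot; four shuffled places), floor 4 mm thick, rim 12 mm above the bench. Origin: centre of the underside, z up.
- tray_square: Square tray, inside 74 by 74 mm, walls 4 mm; for the square heat sink. Blue plastic, fixed to the bench in the near row (about 0.46 m from the robot; four shuffled places), floor 4 mm thick, rim 12 mm above the bench. Origin: centre of the underside, z up.
- tray_small: Small square tray, inside 52 by 52 mm, walls 4 mm; for the small heat sink. Blue plastic, fixed to the bench in the near row (about 0.46 m from the robot; four shuffled places), floor 4 mm thick, rim 12 mm above the bench. Origin: centre of the underside, z up.
- tray_round: Round tray, 70 mm inside diameter, walls 4 mm; for the round heat sink. Blue plastic, fixed to the bench in the near row (about 0.46 m from the robot; four shuffled places), floor 4 mm thick, rim 12 mm above the bench. Origin: centre of the underside, z up.
- transformer: Loose transformer, not to be moved: dark iron core, copper winding, 46 by 44 by 44 mm high, in the far row. Origin: centre of underside. Other bystanders, up to 40 mm high, stand between the rows, 25 mm or more clear of open fingers that grip as described; a load carried with its underside 160 mm or more above the bench clears everything within reach.
There are look-alikes about, which are no part of the job. What is shaped like the tray_square but orange or yellow is not meant. Leave any red or turquoise look-alike of the sink_round alone.

How it is judged (in metres and radians):
At the end, for the whole second after the job is handed in: Each of the four heat sinks stands in the tray of its own kind: its origin within 15 mm of the tray's centre along each of the tray's x and y axes and less than 8 mm above the tray's underside, upright within 0.1 rad, let go and at rest (x of sink_long in the frame of tray_long between -0.015 and 0.015 m and y of sink_long in the frame of tray_long between -0.015 and 0.015 m and z of sink_long in the frame of tray_long between 0 and 0.008 m and angle between each of sink_long, sink_square, sink_small, sink_round's own z axis and vertical below 0.1 rad and linear speed of each of sink_long, sink_square, sink_small, sink_round below 0.02 m/s and contact force between each of sink_long, sink_square, sink_small, sink_round and the fingers below 0.1 N and x of sink_square in the frame of tray_square between -0.015 and 0.015 m and y of sink_square in the frame of tray_square between -0.015 and 0.015 m and z of sink_square in the frame of tray_square between 0 and 0.008 m and x of sink_small in the frame of tray_small between -0.015 and 0.015 m and y of sink_small in the frame of tray_small between -0.015 and 0.015 m and z of sink_small in the frame of tray_small between 0 and 0.008 m and x of sink_round in the frame of tray_round between -0.015 and 0.015 m and y of sink_round in the frame of tray_round between -0.015 and 0.015 m and z of sink_round in the frame of tray_round between 0 and 0.008 m); the robot touches nothing.
It fails at once if the long heat sink is dropped or thrown (faster than 0.8 m/s, as after a fall of 33 mm, out of the grip) (linear speed of sink_long above 0.8 m/s and contact force between sink_long and the fingers below 0.1 N).
It fails at once if the square heat sink is dropped or thrown (faster than 0.8 m/s, as after a fall of 33 mm, out of the grip) (linear speed of sink_square above 0.8 m/s and contact force between sink_square and the fingers below 0.1 N).
It fails at once if the small heat sink is dropped or thrown (faster than 0.8 m/s, as after a fall of 33 mm, out of the grip) (linear speed of sink_small above 0.8 m/s and contact force between sink_small and the fingers below 0.1 N).
It fails at once if the round heat sink is dropped or thrown (faster than 0.8 m/s, as after a fall of 33 mm, out of the grip) (linear speed of sink_round above 0.8 m/s and contact force between sink_round and the fingers below 0.1 N).
It fails at once if the transformer is moved more than 15 mm (distance of transformer from where it was at the start of the episode above 0.015 m).
It also fails if it takes over 125 s, if anything falls off the work surface, if the arm or the gripper's body presses on something with over 40 N, if the wrist force passes 120 N, or if a joint passes its speed limit or range.

## Working session

There is one attempt and no reset: what is moved stays moved. The work goes in short steps, Python scripts to look and compute and a tool call to move; the robot and the scene stay as the last step left them, time stands still between calls to the robot, and variables do not carry over. Pictures are saved under pics/ and viewed, about 12 in all and at most 16, crops included, and the job is handed in when it is done.

Besides the shell and the picture viewer there is one more tool, called after ">>>" in YAML: its name, and indented under it one key for each argument. carry_out: Moves the arm, as the interface text tells. Its arguments: {"type":"object","properties":{"increments":{"type":"array","items":{"type":"array"}},"force":{"type":"number"}},"required":["increments"]}

```bash
ls; mkdir -p pics
cat > h.py <<'E'
import numpy as np, cv2, pickle
from workcell import env
from scipy.spatial.transform import Rotation as R
def grab(n):
    s=env.state(); f=env.grab_frame(n); f['st']=s
    pickle.dump(f,open(f'{n}.pkl','wb')); return f
def cam(f):
    "camera->world R,t"
    if 'hand_eye' in f:
        s=f['st']; H=np.array(f['hand_eye']); Rt=R.from_euler('xyz',s['ee_rot'],degrees=True).as_matrix()
        return Rt@H[:3,:3], Rt@H[:3,3]+np.array(s['ee_pos'])
    Rm=cv2.Rodrigues(np.array(f['rvec'],float))[0]; return Rm.T, -Rm.T@np.array(f['tvec'],float).ravel()
def slopes(f,uv):
    K=np.array(f['camera_matrix']); return cv2.undistortPoints(np.array(uv,float).reshape(-1,1,2),K,np.array([f['k1'],0,0,0.])).reshape(-1,2)
def onplane(f,uv,z):
    s=slopes(f,uv); Rc,t=cam(f); d=np.c_[s,np.ones(len(s))]@Rc.T
    return t+d*((z-t[2])/d[:,2])[:,None]
def cloud(f):
    v,u=np.mgrid[:480,:640]; s=slopes(f,np.c_[u.ravel(),v.ravel()]); Z=np.array(f['z_map']).ravel()
    Rc,t=cam(f); P=(np.c_[s,np.ones(len(s))]*Z[:,None])@Rc.T+t; P[Z==0]=np.nan
    return P.reshape(480,640,3)
E
python3 - <<'E'
from h import *
for n in('scene','top'):
    f=grab(n); cv2.imwrite(f'pics/{n}0.png',f['frame']); Rc,t=cam(f); print(n,t.round(),Rc[:,2].round(2),f['k1'])
print(env.state())
E
```

```text
pics
scene [1327.  458.  764.] [-0.69 -0.41 -0.59] -0.07979136016468218
top [ 385.   -5. 1224.] [ 0.09  0.01 -1.  ] -0.12102186665092637
{'time_s': 0.1, 'qpos': array([ 6.19946574e+01,  1.83455752e+01,  8.96966124e+01, -1.23521799e-03,
        7.20442203e+01, -1.14565929e+00]), 'qvel': array([-0.06388261, -0.00361347, -0.11102203, -0.03104696, -0.0401314 ,
       -0.06131093]), 'effort': array([ 1.28398937e-03, -4.13335097e+01, -2.32509756e+01,  7.31209782e-02,
        4.21664247e-02, -2.32146215e-05]), 'ee_pos': array([259.72056206, 512.8384775 , 404.0472262 ]), 'ee_rot': array([-8.99994466e+01,  8.64140649e-02,  6.31406987e+01]), 'force': array([ 0.44890391, -0.82791415, -0.56558028]), 'torque': array([ 0.00135356, -0.02413362,  0.03829873]), 'gripper_width': 90.9254078692041}
```

View pics/top0.png

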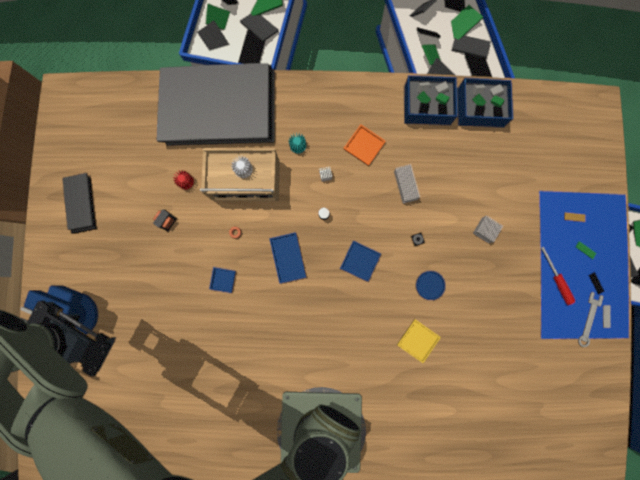

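View pics/scene0.png

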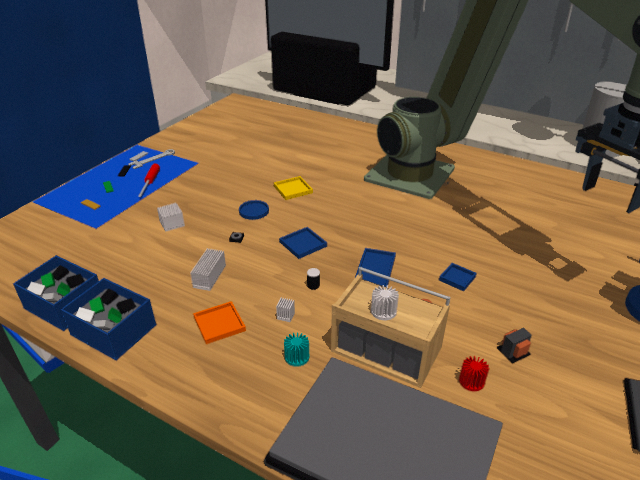

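Candidates (top view):
- **Round sink:** silver at (243,168) on the shelf. The red (184,180) and teal (298,144) ones are look-alikes.
- **Other sinks:** small (326,174), long (407,184), square (488,230).
- **Blue trays:** small (223,280), long (288,258), square (361,261), round (431,285). The orange (365,146) and yellow (419,341) trays are not meant.
- **Transformer:** (165,220).

```bash
cat > m.py <<'E'
from h import *
def rect(P,ref=None):
    P=P[~np.isnan(P).any(1)]; c,s,a=cv2.minAreaRect(P[:,:2].astype(np.float32)); return np.round([*c,*s,a],1)
def longyaw(r): return round(r[4]+(90 if r[3]>r[2] else 0),1)
E
python3 - <<'E'
from m import *
f=pickle.load(open('top.pkl','rb')); I=f['frame']; C=cloud(f)
hsv=cv2.cvtColor(I,cv2.COLOR_BGR2HSV)
m=cv2.inRange(hsv,(100,120,40),(125,255,200)); 
for n,(u,v) in dict(small=(223,280),long=(288,258),square=(361,261),round=(431,285)).items():
    k,l=cv2.connectedComponents(m); q=(l==l[v,u]).astype('uint8')
    c=max(cv2.findContours(q,cv2.RETR_EXTERNAL,cv2.CHAIN_APPROX_NONE)[0],key=cv2.contourArea).reshape(-1,2)
    P=onplane(f,c,12); r=rect(P); print('tray',n,r,longyaw(r))
for n,(u,v,z) in dict(small=(326,174,36),long=(407,184,42),square=(488,230,42),round=(243,168,142),trafo=(165,220,44)).items():
    W=C[v-30:v+30,u-30:u+30].reshape(-1,3); 
    near=np.linalg.norm(W[:,:2]-C[v,u,:2],axis=1)<60
    W=W[near&(W[:,2]>z-12 )&(W[:,2]<z+15)]; r=rect(W); print(n,C[v,u].round(),len(W),r,longyaw(r),np.nanpercentile(W[:,2],[50,95]).round())
    # color-based
S=I[140:260,200:520]
print(C[10*np.array([30,30]),[300,500]].round())
b=[cv2.resize(I[v-24:v+24,u-24:u+24],(256,256),interpolation=cv2.INTER_NEAREST) for u,v in((326,174),(407,184),(488,230),(243,168),(223,280),(165,220))]
cv2.imwrite('pics/crop.png',np.vstack([np.hstack(b[:3]),np.hstack(b[3:])]))
E
```

```text
tray small [388.6 268.1  56.8  54.6  81.8] 81.8
tray long [451.8  98.5 117.6  68.1  14.7] 14.7
tray square [448.2 -91.6  77.6  77.3  66.1] 66.1
tray round [ 389.5 -275.4   67.7   68.8    1.1] 91.1
small [671.   3.  37.] 72 [675.5   5.3  29.4  28.   12.2] 12.2 [36. 42.]
long [ 649. -208.   39.] 528 [ 654.5 -207.4   91.6   41.9   16.1] 16.1 [40. 45.]
square [ 534. -420.   42.] 369 [ 539.1 -424.3   52.    51.9   59. ] 59.0 [40. 45.]
round [658. 203. 134.] 224 [645.7 201.9  84.   55.9   3. ] 3.0 [141. 145.]
trafo [540. 422.  38.] 232 [544.  431.6  43.5  46.   55.1] 145.1 [42. 48.]
[[ 342.   63.   -2.]
 [ 353. -467.    0.]]
```

View pics/crop.png

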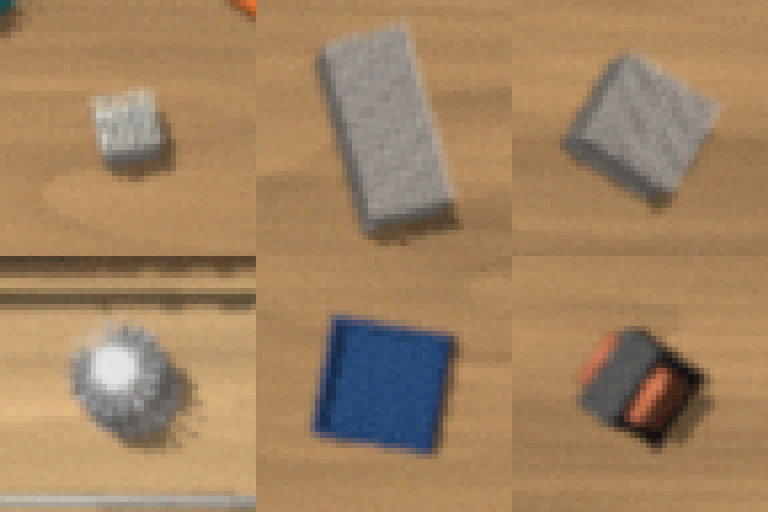

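Crops: the top row shows the small, long and square silver-grey sinks. The bottom row shows the silver round sink behind the rail, the blue small tray, and the transformer. The choices hold. Next I refine the round sink and shelf yaw and write a move planner.

```bash
cat > plan.py <<'E'
import sys; from h import *
def plan(x,y,z,psi):
    "grasp point target and jaw yaw -> turn wy and shift in tool axes from measured pose"
    s=env.state(); Rt=R.from_euler('xyz',s['ee_rot'],degrees=True).as_matrix()
    g=Rt.T@(np.array([x,y,z+172.])-s['ee_pos']); cur=np.degrees(np.arctan2(Rt[1,0],Rt[0,0])); d=(psi-cur+90)%180-90
    T=R.from_matrix(np.c_[[np.cos(np.radians(cur+d)),np.sin(np.radians(cur+d)),0],[0,0,-1],[-np.sin(np.radians(cur+d)),np.cos(np.radians(cur+d)),0]])
    w=(R.from_matrix(Rt).inv()*T).as_rotvec()
    print('t',round(s['time_s'],2),'q',s['qpos'].round(0)[[0,5]],'grasp',(s['ee_pos']-[0,0,172]).round(1),'yaw',round(cur,1),'w',w.round(3),'shift',g.round(1),'turn',round(d,1),'gw',round(s['gripper_width'],1),'F',s['force'].round(1))
if __name__=='__main__': plan(*map(float,sys.argv[1:5]))
E
python3 - <<'E'
from m import *
f=pickle.load(open('top.pkl','rb')); C=cloud(f).reshape(-1,3); I=f['frame']
d=np.hypot(C[:,0]-655,C[:,1]-203)
W=C[(d<40)&(C[:,2]>136)&(C[:,2]<160)]; print('round',rect(W),len(W))
W=C[(d<130)&(C[:,2]>90)&(C[:,2]<135)]; print('shelf',rect(W))
W=C[(d<110)&(C[:,0]<625)&(C[:,2]>118)&(C[:,2]<140)]; print('rail',rect(W),len(W))
print(np.array(f['z_map']).shape)
E
python3 plan.py 657 203 232 94
```

```text
round [663.1 207.9  41.4  42.9  26.5] 163
shelf [656.9 220.  112.4 181.7   1.1]
rail [6.069e+02 2.158e+02 7.100e+00 1.694e+02 5.000e-01] 167
(480, 640)
t 0.1 q [62. -1.] grasp [259.7 512.8 232. ] yaw 63.1 w [-0.    -0.539 -0.001] shift [-9.690e+01  2.000e-01 -4.944e+02] turn 30.9 gw 90.9 F [ 0.4 -0.8 -0.6]
```

>>> carry_out:
  increments:
    - [[0,-0.05,0],[-9,0,-50],0]
    - [[0,-0.1,0],[-17,0,-90],0]
    - [[0,-0.15,0],[-25,0,-130],0]
    - [[0,-0.2,0],[-32,0,-170],0]
    - [[0,-0.25,0],[-39,0,-210],0]
    - [[0,-0.3,0],[-46,0,-250],0]
    - [[0,-0.35,0],[-53,0,-290],0]
    - [[0,-0.4,0],[-61,0,-330],0]
    - [[0,-0.45,0],[-68,0,-370],0]
    - [[0,-0.487,0],[-76,0,-410],0]
  force: 30

```text
time_s: 0.93
ee_pos: [592.3, 258.6, 404.3]
ee_rot: [-90.0, 0.0, 91.2]
force: [0.1, 0.0, 0.3]
gripper_width: 91.1
```

```bash
python3 plan.py 662 206 232 91
python3 - <<'E'
from h import *
f=grab('wrist'); cv2.imwrite('pics/w1.png',f['frame']); print(np.array(f['hand_eye']).round(2))
E
```

```text
t 0.93 q [ 23. -69.] grasp [592.3 258.6 232.3] yaw 91.2 w [-0.001  0.003 -0.   ] shift [-54.    0.3 -68.6] turn -0.2 gw 91.1 F [0.1 0.  0.3]
[[ 1.   -0.    0.   -1.5 ]
 [-0.   -0.25  0.97 20.11]
 [-0.   -0.97 -0.25 70.36]
 [ 0.    0.    0.    1.  ]]
```

View pics/w1.png

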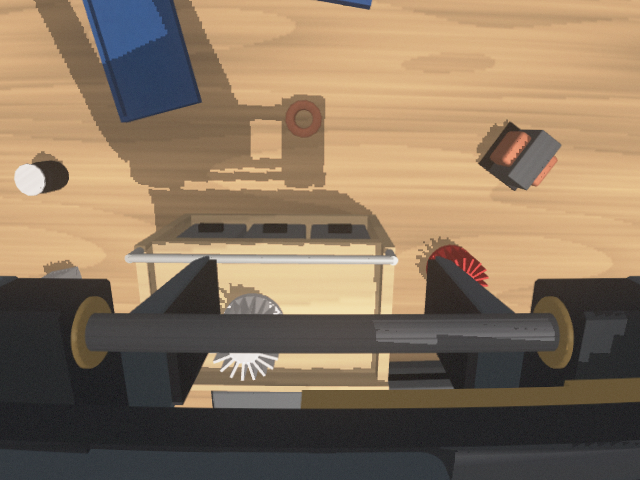

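The wrist view shows the silver round sink at (247,337) behind the rail, partly hidden by the gripper bar. The red one at (457,265) and the transformer at (520,155) are well to the side.

Run:
```python
from m import *
f=pickle.load(open('wrist.pkl','rb')); C=cloud(f).reshape(-1,3)
d=np.hypot(C[:,0]-662,C[:,1]-206)
for a,b in((137,150),(106,150)):
    W=C[(d<38)&(C[:,2]>a)&(C[:,2]<b)]; print('round',rect(W),len(W),np.percentile(W,[2,98],axis=0).round(1))
W=C[(abs(C[:,0]-607)<15)&(C[:,2]>118)&(C[:,2]<140)]; print('rail',rect(W))
```

```text
round [675.3 208.2  21.2  43.7   5.1] 903 [[665.6 188.  137.6]
 [684.  227.8 143.1]]
round [663.  207.1  45.9  43.7   4.8] 1644 [[640.6 188.5 106.2]
 [683.7 226.8 142.9]]
rail [604.8 217.1   6.4 177.5   0.8]
```

>>> carry_out:
  increments:
    - [[0,0,0],[-26,0,-35],0]
    - [[0,0,0],[-52.5,0,-69],0]
    - [[0,0,0],[-52.5,0,-69],0]
    - [[0,0,0],[-52.5,35,-69],0]
    - [[0,0,0],[-52.5,70,-69],0]
    - [[0,0,0],[-52.5,90,-69],0]
    - [[0,0,0],[-52.5,101,-69],0]
    - [[0,0,0],[-52.5,101,-69],0]
    - [[0,0,0],[-52.5,101,-69],0.5]
    - [[0,0,0],[-52.5,101,-69],0.9]
  force: 30

```text
time_s: 1.82
ee_pos: [661.3, 209.4, 305.8]
ee_rot: [-90.2, -0.1, 91.1]
force: [-0.4, -0.4, 0.3]
gripper_width: 80.8
```

>>> carry_out:
  increments:
    - [[0,0,0],[0,0,0],0.9]
    - [[0,0,0],[0,0,0],0.9]
    - [[0,0,0],[0,0,0],0.9]
    - [[0,0,0],[0,0,0],0.9]
  force: 30

```text
time_s: 2.15
ee_pos: [660.9, 208.9, 304.6]
ee_rot: [-90.1, -0.0, 91.0]
force: [0.4, -0.3, -0.3]
gripper_width: 54.3
```

>>> carry_out:
  increments:
    - [[0,0,0],[0,0,0],0.9]
    - [[0,0,0],[0,0,0],0.9]
    - [[0,0,0],[0,0,0],0.9]
    - [[0,0,0],[0,0,0],0.9]
    - [[0,0,0],[0,0,0],0.9]
    - [[0,0,0],[0,-10,0],0.9]
    - [[0,0,0],[0,-25,0],0.9]
    - [[0,0,0],[0,-50,0],0.9]
    - [[0,0,0],[0,-75,0],0.9]
    - [[0,0,0],[0,-100,0],0.9]
  force: 30

```text
time_s: 2.98
ee_pos: [660.8, 208.9, 404.7]
ee_rot: [-89.9, 0.0, 91.0]
force: [0.2, 0.4, -1.6]
gripper_width: 45.3
```

```bash
python3 plan.py 389.5 -275.4 232 91;  python3 - <<'E'
from m import *
f=pickle.load(open('top.pkl','rb')); C=cloud(f).reshape(-1,3); I=f['frame'].reshape(-1,3).astype(int)
d=np.hypot(C[:,0]-389,C[:,1]+275); W=C[(d<60)&(I[:,0]-I[:,2]>25)]; print(rect(W))
E
```

```text
t 2.98 q [ 17. -74.] grasp [660.8 208.9 232.7] yaw 91.0 w [-0.001  0.001 -0.   ] shift [-479.2    1.1  280. ] turn -0.0 gw 45.3 F [ 0.2  0.4 -1.6]
[ 388.2 -275.8   70.4   74.3    1.6]
```

>>> carry_out:
  increments:
    - [[0,0.03,0],[-12,0,7],0.9]
    - [[0,0.08,0],[-36,0,21],0.9]
    - [[0,0.14,0],[-66,0,39],0.9]
    - [[0,0.21,0],[-96,0,56],0.9]
    - [[0,0.28,0],[-126,0,74],0.9]
    - [[0,0.35,0],[-156,0,91],0.9]
    - [[0,0.42,0],[-186,0,109],0.9]
    - [[0,0.49,0],[-216,0,126],0.9]
    - [[0,0.56,0],[-246,0,144],0.9]
    - [[0,0.6,0],[-276,0,161],0.9]

```text
time_s: 3.82
ee_pos: [503.7, -71.2, 404.0]
ee_rot: [-90.0, 0.0, 56.5]
force: [0.3, -1.0, -2.4]
gripper_width: 45.2
```

```bash
python3 plan.py 389 -275.6 225 40
```

```text
t 3.82 q [ -9. -66.] grasp [503.7 -71.2 232. ] yaw 56.5 w [-0.     0.288 -0.   ] shift [-233.7    7.   -17.2] turn -16.5 gw 45.2 F [ 0.3 -1.  -2.4]
```

>>> carry_out:
  increments:
    - [[0,0.03,0],[-30,0,-2],0.9]
    - [[0,0.07,0],[-62,0,-4],0.9]
    - [[0,0.11,0],[-94,0,-7],0.9]
    - [[0,0.15,0],[-126,0,-9],0.9]
    - [[0,0.19,0],[-158,0,-11],0.9]
    - [[0,0.23,0],[-190,0,-14],0.9]
    - [[0,0.26,0],[-215,0,-16],0.9]
    - [[0,0.288,0],[-230,0,-17],0.9]
    - [[0,0.288,0],[-233.7,0,-17],0.9]
    - [[0,0.288,0],[-233.7,0,-17],0.9]

```text
time_s: 4.65
ee_pos: [390.2, -275.2, 403.9]
ee_rot: [-90.0, -0.0, 40.1]
force: [0.6, -0.5, -0.5]
gripper_width: 45.0
```

```bash
python3 plan.py 389 -275.6 35.5 40;  python3 - <<'E'
from m import *
f=grab('wrist'); cv2.imwrite('pics/w2.png',f['frame']); C=cloud(f).reshape(-1,3); I=f['frame'].reshape(-1,3).astype(int)
d=np.hypot(C[:,0]-389,C[:,1]+275); W=C[(d<60)&(C[:,2]<25)&(I[:,0]-I[:,2]>25)]; print('tray',rect(W),len(W))
W=C[(d<35)&(C[:,2]>60)&(C[:,2]<214)];print('held',rect(W),len(W),np.nanpercentile(W[:,2],[1,5,50,95]))
E
```

```text
t 4.65 q [-37. -77.] grasp [ 390.2 -275.2  231.9] yaw 40.1 w [-0.     0.001  0.   ] shift [ -1.3 196.4   0.4] turn -0.1 gw 45.0 F [ 0.6 -0.5 -0.5]
tray [ 386.4 -276.    76.    71.5   42.8] 5225
held [ 382.8 -267.4   55.4   19.3   38. ] 1591 [199.88809014 201.34988812 205.96711516 213.18374266]
```

View pics/w2.png

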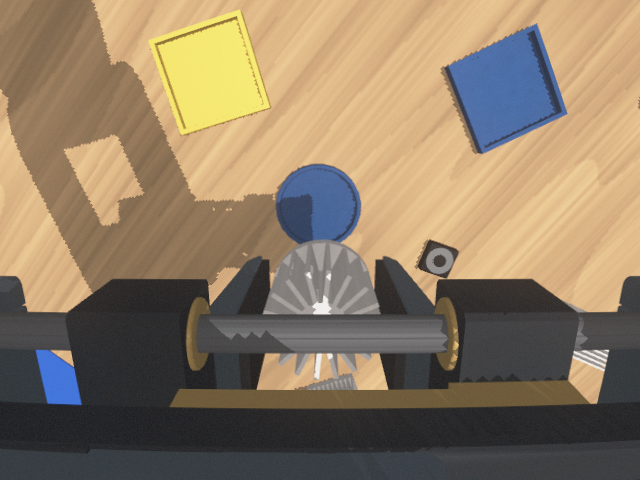

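The round sink is held at (320,290), with its blue tray right below at (318,205). Lowering.

>>> carry_out:
  increments:
    - [[0,0,0],[-1,15,0],0.9]
    - [[0,0,0],[-1,45,0],0.9]
    - [[0,0,0],[-1,80,0],0.9]
    - [[0,0,0],[-1,115,0],0.9]
    - [[0,0,0],[-1,145,0],0.9]
    - [[0,0,0],[-1,165,0],0.9]
    - [[0,0,0],[-1,178,0],0.9]
    - [[0,0,0],[-1,186,0],0.9]
    - [[0,0,0],[-1,191,0],0.9]
    - [[0,0,0],[-1,194,0],0.9]

```text
time_s: 5.53
ee_pos: [390.6, -274.8, 209.6]
ee_rot: [-90.0, -0.0, 40.2]
force: [0.4, 0.0, -0.8]
gripper_width: 45.3
```

>>> carry_out:
  increments:
    - [[0,0,0],[0,1,0],0.9]
    - [[0,0,0],[0,2,0],0.9]
    - [[0,0,0],[0,2,0],0.9]

```text
time_s: 5.78
ee_pos: [390.2, -275.3, 208.3]
ee_rot: [-90.1, -0.0, 40.2]
force: [-0.1, 0.7, -1.0]
gripper_width: 45.8
```

>>> carry_out:
  increments:
    - [[0,0,0],[0,0.5,0],0.9]
    - [[0,0,0],[0,1,0],0.9]
    - [[0,0,0],[0,1,0],0.9]

```text
time_s: 6.03
ee_pos: [390.2, -275.4, 208.0]
ee_rot: [-90.1, -0.0, 40.2]
force: [-1.0, 2.0, 6.1]
gripper_width: 45.1
```

Touched down (6 N). Release and rise.

>>> carry_out:
  increments:
    - [[0,0,0],[0,0,0],0.4]
    - [[0,0,0],[0,0,0],0]
    - [[0,0,0],[0,0,0],0]
    - [[0,0,0],[0,0,0],0]
    - [[0,0,0],[0,0,0],0]
    - [[0,0,0],[0,0,0],0]
    - [[0,0,0],[0,-15,0],0]
    - [[0,0,0],[0,-50,0],0]
    - [[0,0,0],[0,-90,0],0]
    - [[0,0,0],[0,-130,0],0]

```text
time_s: 6.87
ee_pos: [389.6, -275.0, 337.7]
ee_rot: [-89.9, 0.0, 40.2]
force: [1.3, -0.3, 0.5]
gripper_width: 91.0
```

```bash
python3 plan.py 539.1 -424.3 225 59;python3 plan.py 539.1 -424.3 225 149
```

```text
t 6.87 q [-37. -77.] grasp [ 389.6 -275.   165.7] yaw 40.2 w [-0.002 -0.329 -0.   ] shift [  17.9  -59.8 -210.4] turn 18.8 gw 91.0 F [ 1.3 -0.3  0.5]
t 6.87 q [-37. -77.] grasp [ 389.6 -275.   165.7] yaw 40.2 w [-0.002  1.242 -0.002] shift [  17.9  -59.8 -210.4] turn -71.2 gw 91.0 F [ 1.3 -0.3  0.5]
```

>>> carry_out:
  increments:
    - [[0,-0.05,0],[3,-25,-30],0]
    - [[0,-0.1,0],[5,-50,-65],0]
    - [[0,-0.16,0],[9,-60,-105],0]
    - [[0,-0.22,0],[12,-60,-145],0]
    - [[0,-0.28,0],[15,-60,-180],0]
    - [[0,-0.329,0],[18,-60,-205],0]
    - [[0,-0.329,0],[18,-60,-210.4],0]
    - [[0,-0.329,0],[18,-60,-210.4],0]

```text
time_s: 7.53
ee_pos: [540.1, -425.3, 395.1]
ee_rot: [-89.9, -0.0, 58.9]
force: [-0.4, 0.8, 0.2]
gripper_width: 91.1
```

```bash
python3 plan.py 539.1 -424.3 30 59;  cat > look.py <<'E'
import sys; from m import *
x,y,zt=map(float,sys.argv[1:4]); f=grab('wrist'); C=cloud(f).reshape(-1,3)
d=np.hypot(C[:,0]-x,C[:,1]-y)
W=C[(d<60)&(C[:,2]>zt-7)&(C[:,2]<zt+8)]; print('top',rect(W),len(W)); W=C[(d<60)&(C[:,2]>10)&(C[:,2]<zt+8)]; print('all',rect(W),len(W))
E
python3 look.py 539 -424 42
```

```text
t 7.53 q [-39. -98.] grasp [ 540.1 -425.3  223.1] yaw 58.9 w [-0.002 -0.001  0.   ] shift [  0.3 193.1   1. ] turn 0.1 gw 91.1 F [-0.4  0.8  0.2]
top [ 537.1 -426.8   50.    50.1   59. ] 1668
all [ 537.1 -426.8   50.1   50.3   59.2] 2443
```

>>> carry_out:
  increments:
    - [[0,0,0],[-2,35,2],0]
    - [[0,0,0],[-2,75,2],0]
    - [[0,0,0],[-2,115,2],0]
    - [[0,0,0],[-2,150,2],0]
    - [[0,0,0],[-2,175,2],0]
    - [[0,0,0],[-2,188,2],0]
    - [[0,0,0],[-2,193,2],0]
    - [[0,0,0],[-2,193,2],0]
    - [[0,0,0],[-2,193,2],0.9]
    - [[0,0,0],[-2,193,2],0.9]

```text
time_s: 8.42
ee_pos: [537.2, -425.4, 206.2]
ee_rot: [-90.2, 0.0, 59.0]
force: [0.3, -0.4, 0.1]
gripper_width: 81.0
```

>>> carry_out:
  increments:
    - [[0,0,0],[0,0,0],0.9]
    - [[0,0,0],[0,0,0],0.9]
    - [[0,0,0],[0,0,0],0.9]
    - [[0,0,0],[0,0,0],0.9]
    - [[0,0,0],[0,0,0],0.9]
    - [[0,0,0],[0,0,0],0.9]
    - [[0,0,0],[0,0,0],0.9]
  force: 30

```text
time_s: 9.0
ee_pos: [536.7, -425.1, 204.0]
ee_rot: [-90.0, -0.0, 59.0]
force: [-0.2, 0.2, 2.6]
gripper_width: 50.0
```

>>> carry_out:
  increments:
    - [[0,0,0],[0,0,0],0.9]
    - [[0,0,0],[0,-8,0],0.9]
    - [[0,0,0],[0,-25,0],0.9]
    - [[0,0,0],[0,-50,0],0.9]
    - [[0,0,0],[0,-78,0],0.9]
    - [[0,0,0],[0,-108,0],0.9]
    - [[0,0,0],[0,-138,0],0.9]
    - [[0,0,0],[0,-165,0],0.9]
    - [[0,0,0],[0,-187,0],0.9]
    - [[0,0,0],[0,-198,0],0.9]

```text
time_s: 9.83
ee_pos: [536.7, -425.1, 405.5]
ee_rot: [-90.3, 0.0, 59.0]
force: [0.8, -0.5, -1.8]
gripper_width: 50.0
```

```bash
python3 plan.py 448.2 -91.6 230 66.1
```

```text
t 9.83 q [-39. -98.] grasp [ 536.7 -425.1  233.5] yaw 59.0 w [ 0.005 -0.124 -0.001] shift [240.4   2.1 247.6] turn 7.1 gw 50.0 F [ 0.8 -0.5 -1.8]
```

>>> carry_out:
  increments:
    - [[0,-0.01,0],[8,0,8],0.9]
    - [[0,-0.02,0],[26,0,27],0.9]
    - [[0,-0.04,0],[52,0,54],0.9]
    - [[0,-0.05,0],[80,0,82],0.9]
    - [[0,-0.06,0],[108,0,111],0.9]
    - [[0,-0.08,0],[136,0,140],0.9]
    - [[0,-0.09,0],[164,0,169],0.9]
    - [[0,-0.1,0],[192,0,198],0.9]
    - [[0,-0.12,0],[216,0,222],0.9]
    - [[0,-0.124,0],[232,0,239],0.9]

```text
time_s: 10.67
ee_pos: [449.6, -100.6, 401.1]
ee_rot: [-89.8, -0.0, 66.2]
force: [1.3, -0.8, -1.7]
gripper_width: 50.0
```

>>> carry_out:
  increments:
    - [[0,0,0],[8,0,9],0.9]
    - [[0,0,0],[8,0,9],0.9]
    - [[0,0,0],[8,0,9],0.9]

```text
time_s: 10.92
ee_pos: [446.3, -92.3, 401.6]
ee_rot: [-90.0, 0.0, 66.2]
force: [0.5, -0.2, -1.4]
gripper_width: 49.8
```

```bash
python3 plan.py 448.2 -91.6 36 66.1
cat > tray.py <<'E'
import sys; from m import *
x,y=map(float,sys.argv[1:3]); f=grab('wrist'); C=cloud(f).reshape(-1,3); I=f['frame'].reshape(-1,3).astype(int)
d=np.hypot(C[:,0]-x,C[:,1]-y); W=C[(d<75)&(C[:,2]<25)&(I[:,0]-I[:,2]>25)]; r=rect(W); print('tray',r,longyaw(r),len(W)); cv2.imwrite(f'pics/{sys.argv[3]}.png',f['frame'])
E
python3 tray.py 448 -92 w3
```

```text
t 10.92 q [-13. -79.] grasp [446.3 -92.3 229.6] yaw 66.2 w [ 0.     0.001 -0.001] shift [  1.6 193.6  -1.4] turn -0.1 gw 49.8 F [ 0.5 -0.2 -1.4]
tray [439.5 -88.6  82.5  65.   66.2] 66.2 6211
```

View pics/w3.png

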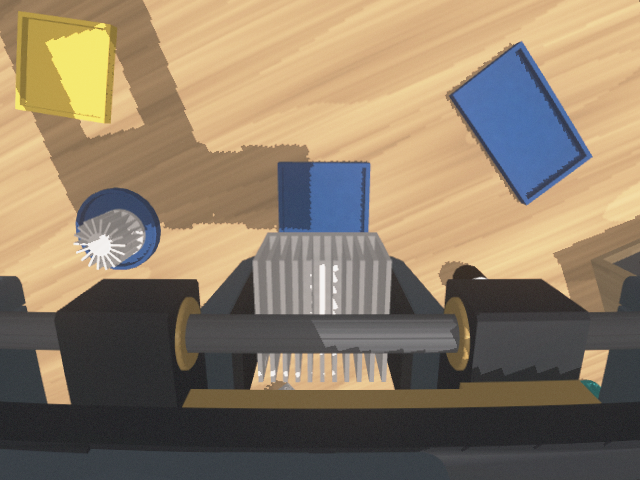

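The square sink is held at (323,290) over its tray. The round one stands in its own tray at (110,235).

>>> carry_out:
  increments:
    - [[0,0,0],[1,15,0],0.9]
    - [[0,0,0],[1,45,0],0.9]
    - [[0,0,0],[1,80,0],0.9]
    - [[0,0,0],[1,115,0],0.9]
    - [[0,0,0],[1,145,0],0.9]
    - [[0,0,0],[1,165,0],0.9]
    - [[0,0,0],[1,178,0],0.9]
    - [[0,0,0],[1,185,0],0.9]
    - [[0,0,0],[1,189,0],0.9]
    - [[0,0,0],[1,192,0],0.9]

```text
time_s: 11.8
ee_pos: [447.3, -92.1, 209.5]
ee_rot: [-90.0, -0.0, 66.1]
force: [1.0, 0.1, -0.8]
gripper_width: 50.0
```

>>> carry_out:
  increments:
    - [[0,0,0],[0,0.7,0],0.9]
    - [[0,0,0],[0,1.4,0],0.9]
    - [[0,0,0],[0,2,0],0.9]
    - [[0,0,0],[0,2,0],0.9]

```text
time_s: 12.13
ee_pos: [446.8, -91.3, 208.3]
ee_rot: [-90.1, -0.0, 66.1]
force: [0.6, 0.1, -0.7]
gripper_width: 50.1
```

>>> carry_out:
  increments:
    - [[0,0,0],[0,0.7,0],0.9]
    - [[0,0,0],[0,1.2,0],0.9]
    - [[0,0,0],[0,1.2,0],0.9]

```text
time_s: 12.38
ee_pos: [446.9, -91.3, 207.9]
ee_rot: [-90.1, -0.0, 66.1]
force: [-1.2, 0.2, 9.6]
gripper_width: 49.8
```

Contact. Release and rise, then on to the long sink.

>>> carry_out:
  increments:
    - [[0,0,0],[0,0,0],0.4]
    - [[0,0,0],[0,0,0],0]
    - [[0,0,0],[0,0,0],0]
    - [[0,0,0],[0,0,0],0]
    - [[0,0,0],[0,0,0],0]
    - [[0,0,0],[0,0,0],0]
    - [[0,0,0],[0,-15,0],0]
    - [[0,0,0],[0,-50,0],0]
    - [[0,0,0],[0,-90,0],0]
    - [[0,0,0],[0,-130,0],0]

```text
time_s: 13.22
ee_pos: [446.2, -91.2, 337.5]
ee_rot: [-89.9, 0.0, 66.1]
force: [0.3, -0.2, 0.1]
gripper_width: 91.6
```

```bash
python3 plan.py 654.5 -207.4 225 106.1
```

```text
t 13.22 q [-13. -79.] grasp [446.2 -91.2 165.5] yaw 66.1 w [-0.002 -0.698  0.   ] shift [ -21.9  -60.  -237.4] turn 40.0 gw 91.6 F [ 0.3 -0.2  0.1]
```

>>> carry_out:
  increments:
    - [[0,-0.07,0],[-2,-30,-15],0]
    - [[0,-0.14,0],[-4,-55,-40],0]
    - [[0,-0.23,0],[-7,-60,-75],0]
    - [[0,-0.33,0],[-11,-60,-115],0]
    - [[0,-0.43,0],[-14,-60,-155],0]
    - [[0,-0.53,0],[-18,-60,-190],0]
    - [[0,-0.62,0],[-20,-60,-220],0]
    - [[0,-0.698,0],[-22,-60,-237.4],0]
    - [[0,-0.698,0],[-22,-60,-237.4],0]
    - [[0,-0.698,0],[-22,-60,-237.4],0]

```text
time_s: 14.05
ee_pos: [655.0, -207.8, 395.2]
ee_rot: [-89.9, -0.1, 106.0]
force: [-0.8, 1.8, 0.0]
gripper_width: 90.9
```

```bash
python3 plan.py 654.5 -207.4 30 106.1; python3 look.py 654.5 -207.4 42
```

```text
t 14.05 q [ -19. -125.] grasp [ 655.  -207.8  223.2] yaw 106.0 w [-0.002 -0.002  0.002] shift [2.000e-01 1.932e+02 1.000e-01] turn 0.1 gw 90.9 F [-0.8  1.8  0. ]
top [ 652.7 -210.6   89.9   40.1   15.7] 2367
all [ 652.7 -210.6   89.9   40.1   15.7] 3140
```

>>> carry_out:
  increments:
    - [[0,0,0],[-2,35,3],0]
    - [[0,0,0],[-2,75,3],0]
    - [[0,0,0],[-2,115,3],0]
    - [[0,0,0],[-2,150,3],0]
    - [[0,0,0],[-2,175,3],0]
    - [[0,0,0],[-2,188,3],0]
    - [[0,0,0],[-2,193,3],0]
    - [[0,0,0],[-2,193,3],0]
    - [[0,0,0],[-2,193,3],0.9]
    - [[0,0,0],[-2,193,3],0.9]

```text
time_s: 14.93
ee_pos: [653.1, -210.4, 206.0]
ee_rot: [-90.2, 0.1, 106.1]
force: [-0.6, -0.3, 0.2]
gripper_width: 81.2
```

>>> carry_out:
  increments:
    - [[0,0,0],[0,0,0],0.9]
    - [[0,0,0],[0,0,0],0.9]
    - [[0,0,0],[0,0,0],0.9]
    - [[0,0,0],[0,0,0],0.9]
    - [[0,0,0],[0,0,0],0.9]
    - [[0,0,0],[0,0,0],0.9]
    - [[0,0,0],[0,0,0],0.9]
    - [[0,0,0],[0,0,0],0.9]
    - [[0,0,0],[0,0,0],0.9]
  force: 40

```text
time_s: 15.68
ee_pos: [652.4, -210.1, 203.5]
ee_rot: [-90.0, -0.0, 106.1]
force: [0.5, 0.8, 1.0]
gripper_width: 39.7
```

>>> carry_out:
  increments:
    - [[0,0,0],[0,0,0],0.9]
    - [[0,0,0],[0,-8,0],0.9]
    - [[0,0,0],[0,-25,0],0.9]
    - [[0,0,0],[0,-50,0],0.9]
    - [[0,0,0],[0,-78,0],0.9]
    - [[0,0,0],[0,-108,0],0.9]
    - [[0,0,0],[0,-138,0],0.9]
    - [[0,0,0],[0,-165,0],0.9]
    - [[0,0,0],[0,-187,0],0.9]
    - [[0,0,0],[0,-198,0],0.9]

```text
time_s: 16.52
ee_pos: [652.6, -210.4, 405.5]
ee_rot: [-90.3, 0.2, 106.1]
force: [0.5, 0.4, -2.0]
gripper_width: 40.1
```

```bash
python3 plan.py 451.8 98.5 230 104.7
```

```text
t 16.52 q [ -19. -125.] grasp [ 652.6 -210.4  233.5] yaw 106.1 w [ 0.005  0.025 -0.004] shift [352.5   1.8 107.2] turn -1.4 gw 40.1 F [ 0.5  0.4 -2. ]
```

>>> carry_out:
  increments:
    - [[0,0,0],[10,0,3],0.9]
    - [[0,0,0],[34,0,10],0.9]
    - [[0,0.01,0],[68,0,21],0.9]
    - [[0,0.01,0],[103,0,31],0.9]
    - [[0,0.015,0],[138,0,42],0.9]
    - [[0,0.015,0],[173,0,53],0.9]
    - [[0,0.02,0],[208,0,63],0.9]
    - [[0,0.02,0],[243,0,74],0.9]
    - [[0,0.025,0],[278,0,85],0.9]
    - [[0,0.025,0],[310,0,94],0.9]

```text
time_s: 17.35
ee_pos: [473.4, 63.0, 399.6]
ee_rot: [-89.8, -0.1, 104.7]
force: [0.4, 0.3, -2.3]
gripper_width: 39.7
```

>>> carry_out:
  increments:
    - [[0,0,0],[22,0,7],0.9]
    - [[0,0,0],[36,0,11],0.9]
    - [[0,0,0],[42,0,13],0.9]
    - [[0,0,0],[42,0,13],0.9]
    - [[0,0,0],[42,0,13],0.9]

```text
time_s: 17.77
ee_pos: [452.7, 98.7, 400.8]
ee_rot: [-89.9, 0.0, 104.7]
force: [0.6, -0.3, -1.9]
gripper_width: 40.0
```

```bash
python3 plan.py 451.8 98.5 36 104.7; python3 tray.py 452 98 w4
```

```text
t 17.77 q [ 11. -94.] grasp [452.7  98.7 228.8] yaw 104.7 w [-0.001  0.    -0.   ] shift [  0.2 192.8   0.7] turn -0.0 gw 40.0 F [ 0.6 -0.3 -1.9]
tray [413.5  89.1  44.2  72.5  14.7] 104.7 4015
```

View pics/w4.png

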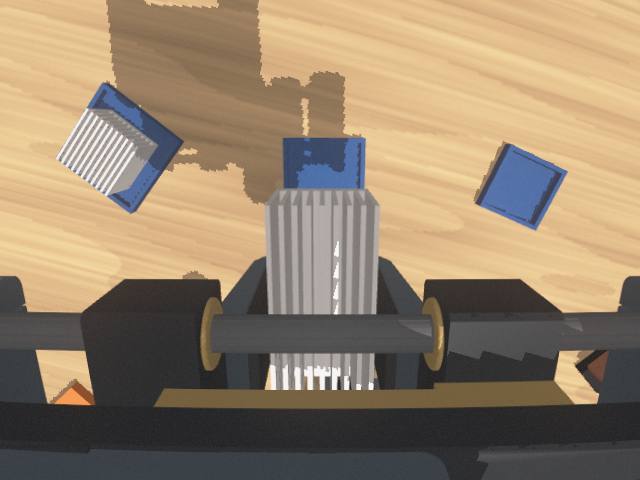

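The long sink is held at (322,290) over its tray, whose near end shows at (324,165). The square sink stands in its tray at (115,150). The tray centre from this view is (451,99), matching the top view.

>>> carry_out:
  increments:
    - [[0,0,0],[0,15,1],0.9]
    - [[0,0,0],[0,45,1],0.9]
    - [[0,0,0],[0,80,1],0.9]
    - [[0,0,0],[0,115,1],0.9]
    - [[0,0,0],[0,145,1],0.9]
    - [[0,0,0],[0,165,1],0.9]
    - [[0,0,0],[0,178,1],0.9]
    - [[0,0,0],[0,185,1],0.9]
    - [[0,0,0],[0,189,1],0.9]
    - [[0,0,0],[0,191.5,1],0.9]

```text
time_s: 18.65
ee_pos: [452.6, 98.1, 209.9]
ee_rot: [-90.0, 0.0, 104.6]
force: [-0.4, 0.3, -1.7]
gripper_width: 39.8
```

>>> carry_out:
  increments:
    - [[0,0,0],[0,0.7,0],0.9]
    - [[0,0,0],[0,1.4,0],0.9]
    - [[0,0,0],[0,2,0],0.9]
    - [[0,0,0],[0,2,0],0.9]

```text
time_s: 18.98
ee_pos: [452.1, 98.6, 208.6]
ee_rot: [-90.1, 0.0, 104.7]
force: [-1.0, 0.7, -1.3]
gripper_width: 39.7
```

>>> carry_out:
  increments:
    - [[0,0,0],[0,0.6,0],0.9]
    - [[0,0,0],[0,1,0],0.9]
    - [[0,0,0],[0,1,0],0.9]

```text
time_s: 19.23
ee_pos: [452.1, 98.7, 207.5]
ee_rot: [-90.0, -0.0, 104.7]
force: [-0.6, -0.1, 2.5]
gripper_width: 39.8
```

Contact, 2.5 N plus its weight. Release and rise.

>>> carry_out:
  increments:
    - [[0,0,0],[0,0,0],0.4]
    - [[0,0,0],[0,0,0],0]
    - [[0,0,0],[0,0,0],0]
    - [[0,0,0],[0,0,0],0]
    - [[0,0,0],[0,0,0],0]
    - [[0,0,0],[0,0,0],0]
    - [[0,0,0],[0,-15,0],0]
    - [[0,0,0],[0,-50,0],0]
    - [[0,0,0],[0,-90,0],0]
    - [[0,0,0],[0,-130,0],0]

```text
time_s: 20.07
ee_pos: [451.5, 98.5, 338.1]
ee_rot: [-89.9, -0.0, 104.7]
force: [0.8, -0.2, 0.3]
gripper_width: 90.8
```

```bash
python3 plan.py 675.5 5.3 225 102.2; python3 plan.py 675.5 5.3 225 12.2
```

```text
t 20.07 q [ 11. -94.] grasp [451.5  98.5 166.1] yaw 104.7 w [-0.002  0.043  0.   ] shift [-146.9  -59.3 -192.9] turn -2.5 gw 90.8 F [ 0.8 -0.2  0.3]
t 20.07 q [ 11. -94.] grasp [451.5  98.5 166.1] yaw 104.7 w [-1.000e-03 -1.528e+00  2.000e-03] shift [-146.9  -59.3 -192.9] turn 87.5 gw 90.8 F [ 0.8 -0.2  0.3]
```

>>> carry_out:
  increments:
    - [[0,0,0],[-10,-30,-13],0]
    - [[0,0.01,0],[-30,-55,-39],0]
    - [[0,0.02,0],[-53,-59,-70],0]
    - [[0,0.03,0],[-77,-59,-101],0]
    - [[0,0.04,0],[-100,-59,-131],0]
    - [[0,0.043,0],[-122,-59,-160],0]
    - [[0,0.043,0],[-138,-59,-181],0]
    - [[0,0.043,0],[-146.9,-59,-192.9],0]
    - [[0,0.043,0],[-146.9,-59,-192.9],0]
    - [[0,0.043,0],[-146.9,-59,-192.9],0]

```text
time_s: 20.9
ee_pos: [675.9, 5.1, 395.0]
ee_rot: [-89.9, -0.0, 102.2]
force: [-1.1, -0.1, -0.3]
gripper_width: 90.9
```

```bash
python3 plan.py 675.5 5.3 28 102.2; python3 look.py 675.5 5.3 36; python3 -c "
import cv2,pickle;cv2.imwrite('pics/w5.png',pickle.load(open('wrist.pkl','rb'))['frame'])"
```

```text
t 20.9 q [  -1. -103.] grasp [675.9   5.1 223. ] yaw 102.2 w [-0.002 -0.     0.001] shift [ 1.00e-01  1.95e+02 -0.00e+00] turn 0.0 gw 90.9 F [-1.1 -0.1 -0.3]
top [674.4   3.9  28.3  27.7  12.5] 563
all [674.4   3.8  28.3  27.8  13. ] 746
```

View pics/w5.png

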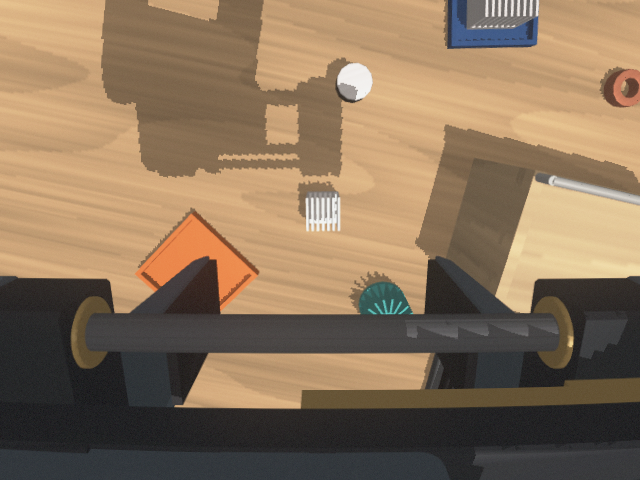

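The small silver sink is at (322,212), and the teal look-alike (385,300) is clear of the fingers.

>>> carry_out:
  increments:
    - [[0,0,0],[-1,35,1.5],0]
    - [[0,0,0],[-1,75,1.5],0]
    - [[0,0,0],[-1,115,1.5],0]
    - [[0,0,0],[-1,150,1.5],0]
    - [[0,0,0],[-1,175,1.5],0]
    - [[0,0,0],[-1,188,1.5],0]
    - [[0,0,0],[-1,195,1.5],0]
    - [[0,0,0],[-1,195,1.5],0]
    - [[0,0,0],[-1,195,1.5],0.95]
    - [[0,0,0],[-1,195,1.5],0.95]

```text
time_s: 21.78
ee_pos: [674.8, 4.3, 203.0]
ee_rot: [-90.2, 0.0, 102.2]
force: [-0.1, 0.4, 0.8]
gripper_width: 80.7
```

>>> carry_out:
  increments:
    - [[0,0,0],[0,0,0],0.95]
    - [[0,0,0],[0,0,0],0.95]
    - [[0,0,0],[0,0,0],0.95]
    - [[0,0,0],[0,0,0],0.95]
    - [[0,0,0],[0,0,0],0.95]
    - [[0,0,0],[0,0,0],0.95]
    - [[0,0,0],[0,0,0],0.95]
    - [[0,0,0],[0,0,0],0.95]
    - [[0,0,0],[0,0,0],0.95]
    - [[0,0,0],[0,0,0],0.95]
  force: 25

```text
time_s: 22.62
ee_pos: [674.5, 4.1, 201.0]
ee_rot: [-90.0, -0.0, 102.2]
force: [0.0, -0.1, 0.0]
gripper_width: 27.9
```

>>> carry_out:
  increments:
    - [[0,0,0],[0,0,0],0.95]
    - [[0,0,0],[0,-8,0],0.95]
    - [[0,0,0],[0,-25,0],0.95]
    - [[0,0,0],[0,-50,0],0.95]
    - [[0,0,0],[0,-78,0],0.95]
    - [[0,0,0],[0,-108,0],0.95]
    - [[0,0,0],[0,-138,0],0.95]
    - [[0,0,0],[0,-165,0],0.95]
    - [[0,0,0],[0,-190,0],0.95]
    - [[0,0,0],[0,-201,0],0.95]

```text
time_s: 23.45
ee_pos: [674.6, 4.0, 406.9]
ee_rot: [-90.4, 0.1, 102.2]
force: [0.4, -0.1, -0.3]
gripper_width: 27.8
```

```bash
python3 plan.py 388.6 268.1 230 81.8
```

```text
t 23.45 q [  -1. -103.] grasp [674.6   4.  234.9] yaw 102.2 w [ 0.007  0.356 -0.   ] shift [318.6   2.9 223.7] turn -20.4 gw 27.8 F [ 0.4 -0.1 -0.3]
```

>>> carry_out:
  increments:
    - [[0,0.02,0],[10,0,7],0.95]
    - [[0,0.05,0],[32,0,22],0.95]
    - [[0,0.09,0],[60,0,42],0.95]
    - [[0,0.13,0],[88,0,62],0.95]
    - [[0,0.17,0],[116,0,81],0.95]
    - [[0,0.21,0],[144,0,101],0.95]
    - [[0,0.25,0],[172,0,121],0.95]
    - [[0,0.29,0],[200,0,140],0.95]
    - [[0,0.33,0],[228,0,160],0.95]
    - [[0,0.356,0],[256,0,180],0.95]

```text
time_s: 24.28
ee_pos: [442.8, 216.8, 401.6]
ee_rot: [-90.0, 0.0, 81.7]
force: [0.7, 0.1, -0.7]
gripper_width: 27.2
```

```bash
python3 plan.py 388.6 268.1 230 81.8
```

```text
t 24.28 q [ 25. -57.] grasp [442.8 216.8 229.6] yaw 81.7 w [-0.001 -0.002 -0.   ] shift [42.9 -0.4 61.1] turn 0.1 gw 27.2 F [ 0.7  0.1 -0.7]
```

>>> carry_out:
  increments:
    - [[0,0,0],[16,0,23],0.95]
    - [[0,0,0],[32,0,45],0.95]
    - [[0,0,0],[40,0,57],0.95]
    - [[0,0,0],[43,0,61],0.95]
    - [[0,0,0],[43,0,61],0.95]
    - [[0,0,0],[43,0,61],0.95]

```text
time_s: 24.78
ee_pos: [390.5, 267.2, 401.9]
ee_rot: [-90.0, 0.0, 81.8]
force: [-0.4, -0.6, -0.2]
gripper_width: 27.9
```

```bash
python3 plan.py 388.6 268.1 33.5 81.8; python3 tray.py 388.6 268 w6
```

```text
t 24.78 q [ 33. -49.] grasp [390.5 267.2 229.9] yaw 81.8 w [ 0.     0.001 -0.001] shift [  0.8 196.4   2.1] turn -0.0 gw 27.9 F [-0.4 -0.6 -0.2]
tray [388.  268.9  60.4  60.   81.5] 81.5 4311
```

View pics/w6.png

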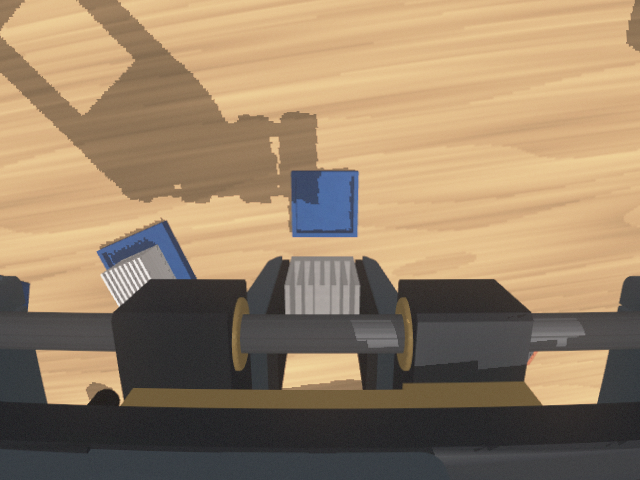

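Small sink held over its tray, centre (388,269).

>>> carry_out:
  increments:
    - [[0,0,0],[1,15,2.5],0.95]
    - [[0,0,0],[1,45,2.5],0.95]
    - [[0,0,0],[1,80,2.5],0.95]
    - [[0,0,0],[1,115,2.5],0.95]
    - [[0,0,0],[1,145,2.5],0.95]
    - [[0,0,0],[1,165,2.5],0.95]
    - [[0,0,0],[1,180,2.5],0.95]
    - [[0,0,0],[1,188,2.5],0.95]
    - [[0,0,0],[1,192,2.5],0.95]
    - [[0,0,0],[1,195,2.5],0.95]

```text
time_s: 25.67
ee_pos: [388.6, 268.5, 206.9]
ee_rot: [-90.0, -0.0, 81.8]
force: [-0.1, 0.6, -0.5]
gripper_width: 27.9
```

>>> carry_out:
  increments:
    - [[0,0,0],[0,0.7,0],0.95]
    - [[0,0,0],[0,1.4,0],0.95]
    - [[0,0,0],[0,2,0],0.95]
    - [[0,0,0],[0,2,0],0.95]

```text
time_s: 26.0
ee_pos: [388.0, 268.9, 205.6]
ee_rot: [-90.1, -0.1, 81.8]
force: [-0.2, -0.3, -1.4]
gripper_width: 27.6
```

>>> carry_out:
  increments:
    - [[0,0,0],[0,0.6,0],0.95]
    - [[0,0,0],[0,1,0],0.95]
    - [[0,0,0],[0,1,0],0.95]

```text
time_s: 26.25
ee_pos: [388.0, 268.9, 204.9]
ee_rot: [-90.1, -0.0, 81.8]
force: [-1.6, -1.3, 5.5]
gripper_width: 27.7
```

>>> carry_out:
  increments:
    - [[0,0,0],[0,0,0],0.4]
    - [[0,0,0],[0,0,0],0]
    - [[0,0,0],[0,0,0],0]
    - [[0,0,0],[0,0,0],0]
    - [[0,0,0],[0,0,0],0]
    - [[0,0,0],[0,0,0],0]
    - [[0,0,0],[0,0,0],0]
    - [[0,0,0],[0,-20,0],0]
    - [[0,0,0],[0,-60,0],0]
    - [[0,0,0],[0,-100,0],0]

```text
time_s: 27.08
ee_pos: [387.4, 268.4, 304.1]
ee_rot: [-89.8, 0.2, 81.8]
force: [0.8, -0.3, 0.1]
gripper_width: 90.3
```

>>> carry_out:
  increments:
    - [[0,0,0],[0,-40,0],0]
    - [[0,0,0],[0,-80,0],0]
    - [[0,0,0],[35,-100,10],0]
    - [[0,0,0],[75,-100,20],0]
    - [[0,0,0],[115,-100,30],0]
    - [[0,0,0],[155,-100,40],0]
    - [[0,0,0],[195,-100,50],0]
    - [[0,0,0],[225,-100,55],0]
    - [[0,0,0],[225,-100,55],0]
    - [[0,0,0],[225,-100,55],0]

```text
time_s: 27.92
ee_pos: [365.0, 500.5, 403.0]
ee_rot: [-90.0, 0.1, 81.9]
force: [0.9, -0.4, 0.1]
gripper_width: 91.5
```

Run:
```python
from m import *
f=grab('top'); C=cloud(f).reshape(-1,3)
for n,x,y,z in(('small',388,269,40),('long',451,99,46),('square',447.5,-92,46),('round',389,-275,46),('trafo',544,431.6,44)):
    d=np.hypot(C[:,0]-x,C[:,1]-y); W=C[(d<65)&(C[:,2]>z-9)&(C[:,2]<z+10)]
    r=rect(W); print(n,r,longyaw(r),len(W),np.median(W[:,2]).round(1))
cv2.imwrite('pics/top1.png',cv2.resize(f['frame'][130:380,140:540],(800,500)))
```

```text
small [389.  267.2  29.5  27.2  78. ] 78.0 103 37.4
long [453.3  98.7  90.   40.9  14.8] 14.8 304 45.6
square [448.5 -91.6  50.1  49.4  66.6] 66.6 188 45.7
round [ 393.4 -275.6   43.7   40.3   72.2] 72.2 158 44.9
trafo [543.6 431.   41.8  45.   58.8] 148.8 219 42.7
```

View pics/top1.png

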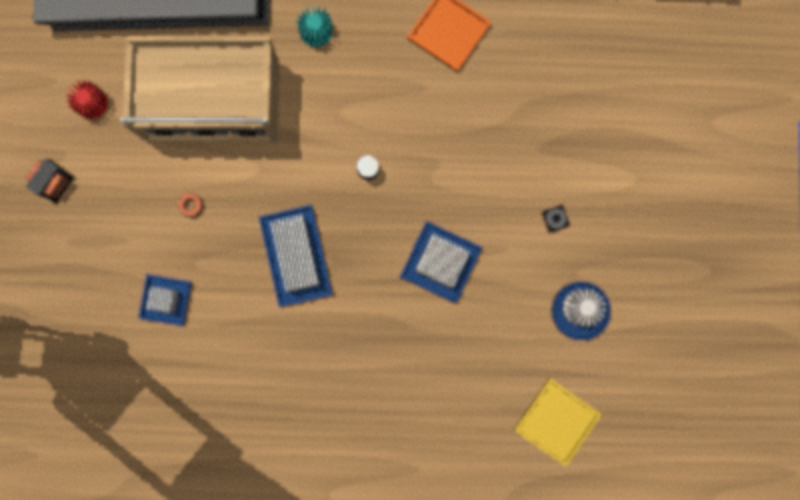

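All four sinks stand upright within about 5 mm of their tray centres, and the transformer hasn't moved. Handing in.

```bash
python3 -c "
from workcell import env
s=env.state(); print(s['time_s'],abs(s['qvel']).max()); print(env.job_done())"
```

```text
27.9667 1.3656237908767426
the job is handed in; nothing more can be done
None
```

I put all four heat sinks into their matching blue trays in the order round, square, long, small. Each was lowered until the wrist felt light contact (under 10 N), then released. I handed the job in at about 28 s, and it reports no verdict.

In the last top view, every sink stands upright within about 5 mm of its tray centre; the round one is furthest off, about 4–5 mm. The top-face heights fit standing on the tray floors, at about 45–46 mm for the long, square and round sinks.

- **Small sink height:** its top read 37 mm where 40 mm was expected. I put this down to side pixels in the measurement, because the height at which it touched down agreed with the tray floor.
- **Transformer:** it measured within 1 mm of where it started.
- **Look-alikes:** I left them alone; the red, teal, orange and yellow ones show in the last picture.
- **Arm:** it was raised and off to the side when I handed in.

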